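# Unload the tested breaker from the hold-down jig

### The job

The test on the breaker with the orange toggle in the plywood jig is finished. Swing the jig's red-sleeved hold-down bar up and back past upright, then slide that breaker forward along its lane, keeping it down on the jig, until the whole of it stands on the yellow front part of the lane, and let go. Leave the breaker with the blue toggle where it is and leave the bar swung back.

Things in the scene. Friction and masses are not known exactly. Their poses are not given: they have to be found in the camera images.
- jig: Fixed plywood jig 280 (x) x 250 (y) x 12 mm; origin: centre of its underside; x points away from the robot, y left, z up. Lanes along x at y = +55 and -55, 44 wide between guides 6 wide, 6 high; floor z = 12. Rear stop: front face x = +90, top z = 42; front open. Lane floor is yellow from x = -140 (front edge) to -5: a breaker centred at x = -72 is wholly on it. Yaw within 20 degrees.
- bar (a joint): Hold-down bar's hinge, rad: 0 down, grows as it swings up and back, 1.43 upright, stop 1.9. Axis along jig y through jig x = +115, z = 50 mm, in brackets 68 mm tall at y = +-114. Steel cross rod, 12 mm thick, 104 mm from the axis, on an arm at each end (y = +-104); down, it blocks both breakers in front of their noses. Stiff: moves with about 4 N at the rod, stays about where left.
- bar_grip (a point): Centre of the red sleeve (16 mm diameter, 44 mm long along jig y) in the middle of the cross rod, between the breakers; bar down: jig x = +12, y = 0, z = 64.5 mm. Swings with the bar. Can be pinched from above, fingers closing along jig x; the round sleeve turns between the fingers as the bar swings.
- orange_breaker_center (a point): Loose white breaker with ORANGE toggle, in either lane, at about jig x = +45; 0.15 to 0.3 kg. 85 mm long (its x, along the lane), 36 wide, shoulders 45 high, middle nose 45 long and 62 high, toggle 12 x 30 to 71 high. Point: middle of length and width, 31 mm above its underside. Slide it to jig -x. Another orange-toggled one lying on the table is a spare: ignore it.
- blue_breaker_center (a point): The same kind of breaker with a BLUE toggle, in the other lane; point as above. It stays where it is.

How it is judged:
On the way, in this order (a step that is already met when the one before it is completed fails the run):
1. the hold-down bar is swung up and back past upright, the orange-toggled breaker still in place (value of joint bar above 1.4 rad and x of orange_breaker_center in the frame of jig above 0.02 m), for 0.2 s.
2. the orange-toggled breaker is slid out onto the yellow front of its lane (x of orange_breaker_center in the frame of jig below -0.042 m), for 0.2 s.
At the end, for the whole second after the job is handed in: Bar past upright (above 1.35 rad); orange-toggled breaker upright in its lane (within 15 mm of the lane's middle, 11 degrees of its direction), on the yellow front (centre at jig x from -105 to -42 mm); blue-toggled breaker within 15 mm of its start (value of joint bar above 1.35 rad and x of orange_breaker_center in the frame of jig between -0.105 and -0.042 m and (y of orange_breaker_center in the frame of jig between 0.04 and 0.07 m or y of orange_breaker_center in the frame of jig between -0.07 and -0.04 m) and angle between orange_breaker_center's own z axis and vertical below 0.1 rad and angle between the x axis of orange_breaker_center and the x axis of jig, either way round below 0.2 rad and distance of blue_breaker_center from where it was at the start of the episode below 0.015 m); the robot touches nothing.
It fails at once if the orange-toggled breaker is lifted off the jig by more than 20 mm instead of slid (z of orange_breaker_center in the frame of jig above 0.063 m).
It fails at once if the blue-toggled breaker is moved by more than 20 mm (distance of blue_breaker_center from where it was at the start of the episode above 0.02 m).
It also fails if it takes over 48 s, if anything falls off the work surface, if the arm or the gripper's body presses on something with over 40 N, if the wrist force passes 120 N, or if a joint passes its speed limit or range.

### The arm

A 6-joint arm with a two-finger parallel gripper is mounted at the origin on the work surface. World frame = base frame: x ahead of the robot, y to its left, z up, the work surface at z = 0. Lengths are in m, angles in rad, forces in N, time in s.
With the tool pointing down it reaches from about 0.4 to 0.825 m from the base axis. Payload 7 kg.
Tool frame: the origin (TCP) lies at the very end of the fingers, on their centre line; the grasp point (between the pads) lies 19 mm behind it; x points along the fingers, y is the direction in which the jaws open and shut, and the axes are right-handed (so a half turn about x gives the same grasp; the last joint's range is limited). The gripper opens to 88 mm and grips with 3 to 60 N. Pads are 19 mm wide; open, the fingers measure 130 mm over their backs; the gripper's body (78 mm by 193 mm) begins 47 mm behind the grasp point.
Start: joints at [-0.876, 0.359, 0.012, 0, -1.224, -0.288], TCP at [0.267, -0.62, 0.227] pointing down, gripper open.
Joint ranges: [-3.07, 3.07], [-1.43, 2.12], [-1.02, 1.25], [-3.03, 1.67], [-3.05, -0], [-3.03, 3.03]. Speed limits (rad/s): [2.39, 2.39, 3.01, 3.14, 3.14, 3.14].

### API

Orientations are given as [roll, pitch, yaw] about the fixed x, y, z axes, in that order (R = Rz(yaw) Ry(pitch) Rx(roll)).
In Python, from station import arm gives the robot as it stands.
- The arm moves only by the shell command python3 -m inch 'ROWS' [OPENING] [FORCE]. ROWS is text: rows parted by semicolons, each of 6 numbers parted by spaces: the shift along the world's x, y, z in units of 30 mm (1.0 is 30 mm), then the turn, a rotation vector about the world's x, y, z in units of 5 degrees (1.0 is 5 degrees). In form: dx dy dz wx wy wz; .... A call has 1 to 12 rows; each row shifts and turns the commanded pose from where the row before left it; what a row does not reach is not made up. A row lasts 1/8 s, in which the tool goes at most 62.5 mm and 10.7 degrees, less where a joint would pass 70% of its speed; a pose out of reach is approached as far as the arm can. A call is refused whole if a number of a shift passes 1 or a number of a turn 1, either way. A call with a gripper value outside its range is refused whole. OPENING is the opening, from 0 (shut) to 1 (fully open), set as the call begins (- or left out, the last holds). The fingers move at their own pace and stop on an object; FORCE is the grip in N (left out, the last holds). Time passes only in rows, so rows that do not move let the fingers close. It gives the time, the measured TCP pose, the force and the opening at its end, in the units of the state.
- arm.get_state(): the state, without advancing time (a new reading comes with each control period).
- arm.grab_frame(name): name is "side" or "top"; returns a dict with "frame" (400x640x3 uint8, red, green, blue), "range_z" (400x640 float32, m along the optical axis (not along the pixel's ray), 0 where there is no reading), "mtx" (3x3 intrinsics, pixels), "pose" (4x4, takes a point from camera to world coordinates). Camera axes: x right, y up, looking along -z (the intrinsics and any distortion apply to the point x, -y, -z); pixel columns grow to the right and rows downward; lengths in m; the calibration is good to about 2 mm. A picture is of the moment at which its call begins.
- arm.job_done(): hands the job in, once; it reports no verdict.
Trained networks look in a picture, given as the dict that the camera call returned (one of the last four; its "shot" number tells which), for a name from the list of things; names that differ only in an ending like _2 or _b are one class to them, and where a whole thing is asked for, a point or a joint stands for the part that bears it (a point fixed in the world has none). Each returns a list of dicts, best first, with "confidence" (0 to 1); they miss things now and then, are a little off and sometimes report something else, mostly with a low value. They report only what shows in the picture. A call takes as long as a camera call.
- arm.search_frame(picture, target): "extent" ([centre column, centre row, width, height] as shares, 0 to 1, of the picture: columns of its width, rows of its height, round what is visible of it).
- arm.masks_of(picture, target): "mask" (400x640 bool, what is visible of it) and "extent" ([centre column, centre row, width, height] as shares, 0 to 1, of the picture: columns of its width, rows of its height, round what is visible of it).
- arm.place_of(picture, target): "position" ([column, row] as shares, 0 to 1, of the picture: columns of its width, rows of its height: a listed point, or the origin of a listed thing).
The state is a dict: "t": time; "q": joint angles; "qd": joint speeds; "joint_efforts": joint torques, N m; "eef_pos": TCP position; "ee_rot": TCP orientation; "force": force on the tool from outside, world axes, zero at the start; "moment": the same for the moment, N m; "width": finger opening in m.
Only numpy, scipy, OpenCV 4.12 (cv2) and the standard library are available. Lean on these libraries where they do the work, as an engineer would, in place of code of your own. Each camera call takes 0.05 s, during which the arm holds its last target. There are 200 camera calls.

## Working session

There is one attempt and no reset: what is moved stays moved. The work goes in short steps, Python scripts to look and compute and a shell command to move; the robot and the scene stay as the last step left them, time stands still between calls to the robot, and variables do not carry over. Pictures are saved under pics/ and viewed, about 8 in all and at most 12, crops included, and the job is handed in when it is done.

```bash
mkdir -p pics; cat > h.py <<'E'
import numpy as np, cv2
from station import arm
def world(p,u,v,z=None):
    """pixel->world by depth"""
    if z is None:
        r=p["range_z"][max(0,int(v)-1):int(v)+2,max(0,int(u)-1):int(u)+2]; z=np.median(r[r>0])
    K=p["mtx"]; c=np.array([(u-K[0,2])/K[0,0]*z,-(v-K[1,2])/K[1,1]*z,-z,1])
    return (p["pose"]@c)[:3]
def cloud(p):
    v,u=np.mgrid[0:400,0:640]; z=p["range_z"]; K=p["mtx"]
    c=np.stack([(u-K[0,2])/K[0,0]*z,-(v-K[1,2])/K[1,1]*z,-z,np.ones_like(z)],-1)
    return (c@p["pose"].T)[...,:3]
def ray(p,u,v,h):
    K=p["mtx"]; d=p["pose"][:3,:3]@np.array([(u-K[0,2])/K[0,0],-(v-K[1,2])/K[1,1],-1]); o=p["pose"][:3,3]
    return o+d*(h-o[2])/d[2]
E
python3 - <<'E'
from h import *
ims=[]
for n in("top","side"):
    p=arm.grab_frame(n); ims.append(p["frame"]); print(n,p.keys(),p["pose"].round(3).tolist(),p["mtx"].round(1).tolist())
    for t in("jig","bar_grip","orange_breaker_center","blue_breaker_center"):
        for r in arm.place_of(p,t)[:2]:
            u,v=r["position"][0]*640,r["position"][1]*400
            print(t,round(r["confidence"],2),round(u),round(v),world(p,u,v).round(3), [ray(p,u,v,h).round(3).tolist() for h in (0,.043,.0645)])
    cv2.imwrite(f"pics/{n}0.png",p["frame"][...,::-1])
    np.savez(f"pics/{n}0.npz",**{k:p[k] for k in("range_z","mtx","pose","frame")})
print(arm.get_state())
E
```

```text
top dict_keys(['frame', 'range_z', 'mtx', 'pose', 'shot']) [[-0.014, 0.982, -0.188, 0.469], [-1.0, -0.013, 0.005, 0.024], [0.003, 0.188, 0.982, 0.704], [0.0, 0.0, 0.0, 1.0]] [[409.5, 0.0, 324.1], [0.0, 409.5, 194.3], [0.0, 0.0, 1.0]]
jig 0.86 296 228 [0.545 0.069 0.011] [[0.546, 0.07, 0.0], [0.542, 0.067, 0.043], [0.539, 0.065, 0.064]]
bar_grip 0.96 297 216 [0.557 0.064 0.072] [[0.567, 0.068, 0.0], [0.561, 0.065, 0.043], [0.558, 0.064, 0.064]]
orange_breaker_center 0.97 331 208 [0.568 0.01  0.075] [[0.579, 0.008, 0.0], [0.573, 0.009, 0.043], [0.569, 0.009, 0.064]]
side dict_keys(['frame', 'range_z', 'mtx', 'pose', 'shot']) [[-0.99, 0.084, -0.117, 0.53], [-0.144, -0.569, 0.81, 0.555], [0.001, 0.818, 0.575, 0.433], [0.0, 0.0, 0.0, 1.0]] [[400.1, 0.0, 319.6], [0.0, 400.1, 202.9], [0.0, 0.0, 1.0]]
jig 0.59 351 253 [0.548 0.088 0.011] [[0.548, 0.076, 0.0], [0.546, 0.124, 0.043], [0.545, 0.147, 0.064]]
bar_grip 0.55 345 217 [0.56  0.077 0.071] [[0.566, -0.018, 0.0], [0.562, 0.039, 0.043], [0.561, 0.068, 0.064]]
orange_breaker_center 0.63 339 204 [0.575 0.024 0.059] [[0.582, -0.058, 0.0], [0.577, 0.003, 0.043], [0.574, 0.033, 0.064]]
blue_breaker_center 0.92 311 242 [0.603 0.131 0.064] [[0.616, 0.057, 0.0], [0.607, 0.107, 0.043], [0.603, 0.132, 0.064]]
{'t': 0.5, 'q': array([-8.75887704e-01,  3.58607403e-01,  1.18740438e-02,  3.88041166e-05,
       -1.22409894e+00, -2.88074854e-01]), 'qd': array([-0.00058252, -0.00204834,  0.00262492,  0.00258347, -0.00021469,
        0.00088035]), 'joint_efforts': array([ 3.98961606e-05, -5.81798136e+01,  2.93068135e+01,  6.99703708e+00,
        1.19018590e-02, -2.52084578e-05]), 'eef_pos': array([ 0.267041  , -0.61989973,  0.22655214]), 'ee_rot': array([2.65152161, 1.57074509, 3.05836856]), 'force': array([-0.2641934 ,  0.49523481,  0.34786093]), 'moment': array([ 0.00430882, -0.00061375,  0.02478037]), 'width': 0.08751163408408082}
```

View pics/top0.png

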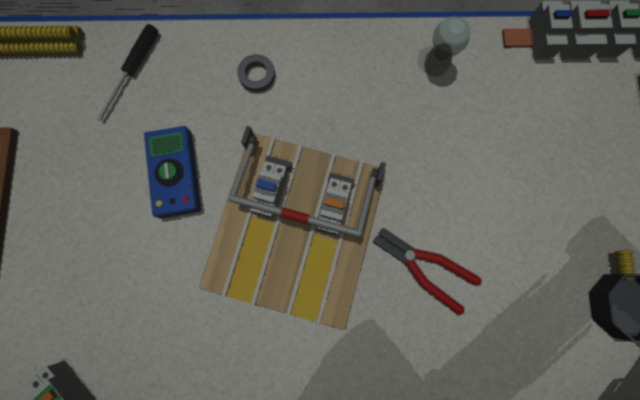

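View pics/side0.png

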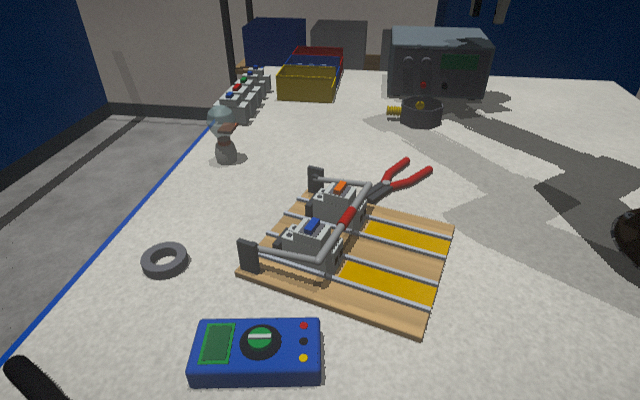

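The top view shows the jig with corners near (200,289), (346,328), (383,163) and (250,132). Orange is in the right (-y) lane at (335,203), blue in the left lane at (268,186), and the red sleeve is at (295,215). The side view agrees. The jig is yawed clockwise. Next I'll fit its pose.

```bash
python3 - <<'E'
from h import *
from scipy.optimize import minimize
P=dict(np.load("pics/top0.npz")); W=cloud(P)
pts=[ray(P,*c,.012)[:2] for c in((200,289),(346,328),(383,163),(250,132))]
print(np.round(pts,3))
x,y,z=W[...,0],W[...,1],W[...,2]
m=(z>.007)&(z<.09)&(abs(x-.545)<.22)&(abs(y-.067)<.22)
n,l,s,c=cv2.connectedComponentsWithStats(m.astype(np.uint8)); 
m=l==l[228,296]; m&=z<.022
q=W[m][:,:2].astype(np.float32); r=cv2.minAreaRect(q*1000); print(r, cv2.boxPoints(r))
# robust: bounded rect fit
def f(a):
    c,s=np.cos(a[2]),np.sin(a[2]); d=q-a[:2]; lx=d@[c,s]; ly=d@[-s,c]
    return np.sum(np.maximum(abs(lx)-.14,0)+np.maximum(abs(ly)-.125,0))
for y0 in(-.2,-.3): 
    r=minimize(f,[.545,.068,y0],method="Nelder-Mead",options=dict(xatol=1e-5,fatol=1e-6)); print(r.x,r.fun)
J=r.x
c,s=np.cos(J[2]),np.sin(J[2])
def loc(w): d=w[...,:2]-J[:2]; return np.stack([d@[c,s],d@[-s,c],w[...,2]],-1)
L=loc(W)
lx,ly,lz=np.moveaxis(L,-1,0)
F=P["frame"].astype(int)
inb=(abs(lx)<.15)&(abs(ly)<.12)&(lz>.03)
hsv=cv2.cvtColor(P["frame"],cv2.COLOR_RGB2HSV)
for nme,k in(("red",((hsv[...,0]<4)|(hsv[...,0]>174))&(hsv[...,1]>150)),("orange",(hsv[...,0]>6)&(hsv[...,0]<18)&(hsv[...,1]>150)),("blue",(hsv[...,0]>100)&(hsv[...,0]<130)&(hsv[...,1]>120))):
    k=k&inb; print(nme,k.sum(),np.median(L[k],0).round(4),L[k].min(0).round(3),L[k].max(0).round(3),np.median(W[k],0).round(4))
ye=(hsv[...,0]>20)&(hsv[...,0]<30)&(hsv[...,1]>200)&(abs(lz-.012)<.006)
for sg in(1,-1):
    k=ye&(ly*sg>0); print("yellow",k.sum(),np.percentile(L[k],[1,50,99],axis=0).round(4).tolist())
E
```

```text
[[ 0.446  0.227]
 [ 0.381 -0.012]
 [ 0.656 -0.083]
 [ 0.716  0.15 ]]
((547.2303466796875, 70.4271240234375), (250.30572509765625, 280.69403076171875), 73.59526824951172) [[377.25098  -9.99395]
 [646.5182  -89.26775]
 [717.2097  150.8482 ]
 [447.9425  230.12201]]
[ 0.54722822  0.0704974  -0.28558402] 0.0017625321405337069
[ 0.54723003  0.07049603 -0.28558772] 0.0017623649799866636
red 200 [ 0.0111 -0.0003  0.0718] [-0.062 -0.066  0.068] [0.018 0.022 0.704] [0.5582 0.0671 0.0718]
orange 121 [ 0.045  -0.0545  0.0832] [-0.062 -0.068  0.066] [0.05  0.017 0.704] [0.5747 0.0056 0.0832]
blue 154 [0.0428 0.052  0.0835] [-0.062 -0.066  0.081] [0.05  0.069 0.704] [0.6041 0.1077 0.0835]Traceback (most recent call last):
  File "<stdin>", line 29, in <module>
    return _quantile_unchecked(
        a, q, axis, out, overwrite_input, method, keepdims, weights)
    return _ureduce(a,
                    func=_quantile_ureduce_func,
    ...<5 lines>...
                    overwrite_input=overwrite_input,
                    method=method)
    r = func(a, **kwargs)
    result = _quantile(arr,
                       quantiles=q,
    ...<2 lines>...
                       out=out,
                       weights=wgt)
    slices_having_nans = np.isnan(arr[-1, ...])
                                  ~~~^^^^^^^^^
IndexError: index -1 is out of bounds for axis 0 with size 0
```

```bash
cat >> h.py <<'E'
from scipy.spatial.transform import Rotation as R
J=np.array([.5472,.0705,-.2856]); Rj=R.from_euler("z",J[2])
def j2w(x,y,z): return Rj.apply([x,y,z])+[J[0],J[1],0]
def w2j(w): return Rj.inv().apply(np.array(w)-[J[0],J[1],0])
def delta(xj,jaw):
    """shift (30 mm units) and turn (5 deg units) to a tool-down pose, TCP at jig point xj, jaws along jig axis jaw(deg)"""
    s=arm.get_state(); T=R.from_euler("xyz",s["ee_rot"]); y=T.as_matrix()[:,1]; ax=T.as_matrix()[:,0]
    a=np.arctan2(y[1],y[0]); want=J[2]+np.radians(jaw); d=(want-a+np.pi/2)%np.pi-np.pi/2
    tilt=np.cross(ax,[0,0,-1])
    print("t",round(s["t"],2),"tcp jig",w2j(s["eef_pos"]).round(4),"F",s["force"].round(1),"w",round(s["width"],4),"q6",s["q"][5].round(2))
    print("shift",((j2w(*xj)-s["eef_pos"])/.03).round(2),"turn z",(np.degrees(d)/5).round(2),"tilt",(np.degrees(tilt)/5).round(2))
E
python3 -c "
from h import *
delta((.012,0,.12),0)
print([ (j2w(.115-.104*np.cos(f),0,.05+.104*np.sin(f))/.03).round(2).tolist() for f in np.linspace(.14,1.85,13)])
f=np.linspace(.14,1.85,19);print(np.diff([j2w(.115-.104*np.cos(a),0,.05+.104*np.sin(a))/.03 for a in f],axis=0).round(2).tolist())"
```

```text
t 0.5 tcp jig [-0.0743 -0.7414  0.2266] F [-0.3  0.5  0.3] w 0.0875 q6 -0.29
shift [ 9.72 22.9  -3.55] turn z 10.07 tilt [-0. -0. -0.]
[[18.62, 2.24, 2.15], [18.72, 2.21, 2.63], [18.89, 2.16, 3.1], [19.11, 2.09, 3.53], [19.4, 2.01, 3.93], [19.73, 1.91, 4.28], [20.11, 1.8, 4.57], [20.52, 1.68, 4.81], [20.96, 1.55, 4.99], [21.43, 1.41, 5.1], [21.9, 1.28, 5.13], [22.37, 1.14, 5.1], [22.83, 1.0, 5.0]]
[[0.06, -0.02, 0.32], [0.09, -0.03, 0.32], [0.12, -0.03, 0.31], [0.14, -0.04, 0.29], [0.17, -0.05, 0.28], [0.19, -0.06, 0.26], [0.22, -0.06, 0.24], [0.24, -0.07, 0.22], [0.26, -0.08, 0.19], [0.27, -0.08, 0.17], [0.29, -0.08, 0.14], [0.3, -0.09, 0.11], [0.31, -0.09, 0.08], [0.31, -0.09, 0.05], [0.32, -0.09, 0.02], [0.32, -0.09, -0.01], [0.31, -0.09, -0.04], [0.31, -0.09, -0.08]]
```

```bash
python3 -m inch '0.4 0.95 0 0 0 0.42;0.4 0.95 0 0 0 0.42;0.4 0.95 0 0 0 0.42;0.4 0.95 0 0 0 0.42;0.4 0.95 0 0 0 0.42;0.4 0.95 0 0 0 0.42;0.4 0.95 0 0 0 0.42;0.4 0.95 0 0 0 0.42;0.4 0.95 0 0 0 0.42;0.4 0.95 0 0 0 0.42;0.4 0.95 0 0 0 0.42;0.4 0.95 0 0 0 0.42' 0.7 20
python3 -m inch '0.4 0.95 0 0 0 0.42;0.4 0.95 0 0 0 0.42;0.4 0.95 0 0 0 0.42;0.4 0.95 0 0 0 0.42;0.4 0.95 0 0 0 0.42;0.4 0.95 0 0 0 0.42;0.4 0.95 -0.5 0 0 0.42;0.4 0.95 -0.6 0 0 0.42;0.4 0.95 -0.6 0 0 0.42;0.4 0.95 -0.6 0 0 0.42;0.4 0.95 -0.6 0 0 0.42;0.1 0.1 -0.6 0 0 0.42'
python3 -m inch '0 0 0 0 0 0;0 0 0 0 0 0'
python3 -c "
from h import *
delta((.0115,0,.045),0)"
```

```text
t: 2.0
eef_pos: [0.4114, -0.277, 0.2268]
ee_rot: [-1.071, 1.57, -0.223]
force: [0.7, -0.9, 0.2]
width: 0.0612
t: 3.5
eef_pos: [0.5469, 0.0403, 0.1211]
ee_rot: [-1.024, 1.57, 0.265]
force: [-0.7, 0.2, 0.3]
width: 0.0615
t: 3.75
eef_pos: [0.5463, 0.0384, 0.1223]
ee_rot: [-1.268, 1.57, 0.017]
force: [0.0, -0.2, 0.5]
width: 0.0616
t 3.75 tcp jig [ 0.0081 -0.0311  0.1223] F [ 0.  -0.2  0.5] w 0.0616 q6 -0.71
shift [ 0.4   0.96 -2.58] turn z -0.0 tilt [-0.    0.01  0.  ]
```

```bash
python3 -m inch '0.2 0.5 0 0 0 0;0.2 0.46 0 0 0 0;0 0 0 0 0 0;0 0 -0.5 0 0 0;0 0 -0.5 0 0 0;0 0 -0.5 0 0 0;0 0 -0.5 0 0 0;0 0 -0.5 0 0 0;0 0 -0.08 0 0 0;0 0 0 0 0 0'
python3 -c "
from h import *
delta((.0115,0,.045),0)
p=arm.grab_frame('side');cv2.imwrite('pics/s1.png',cv2.resize(p['frame'][130:310,200:480,::-1],None,fx=2.5,fy=2.5))"
```

```text
t: 5.0
eef_pos: [0.5582, 0.0674, 0.0441]
ee_rot: [2.857, 1.571, -2.139]
force: [-0.2, -0.1, -0.4]
width: 0.0613
t 5.0 tcp jig [0.0114 0.0001 0.0441] F [-0.2 -0.1 -0.4] w 0.0613 q6 -0.75
shift [ 0.   -0.    0.03] turn z -0.02 tilt [ 0. -0.  0.]
```

View pics/s1.png

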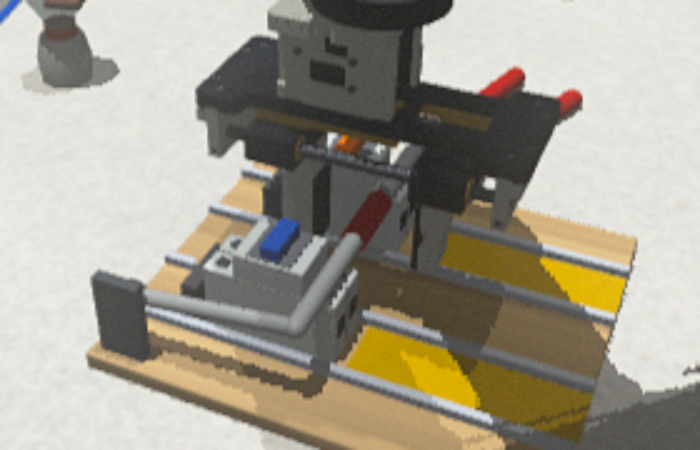

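The fingers straddle the red sleeve (crop about (370,215)), one either side, and both breakers are clear. I'll close and swing the bar along its arc.

```bash
python3 -m inch '0 0 0 0 0 0;0 0 0 0 0 0;0 0 0 0 0 0;0 0 0 0 0 0;0 0 0 0 0 0' 0.05 25
python3 -m inch '0.06 -0.02 0.32 0 0 0;0.09 -0.03 0.32 0 0 0;0.12 -0.03 0.31 0 0 0;0.14 -0.04 0.29 0 0 0;0.17 -0.05 0.28 0 0 0;0.19 -0.06 0.26 0 0 0;0 0 0 0 0 0'
```

```text
t: 5.68
eef_pos: [0.559, 0.0674, 0.0444]
ee_rot: [-1.253, 1.569, 0.034]
force: [15.6, -12.4, -7.6]
width: 0.017
t: 6.55
eef_pos: [0.5807, 0.0607, 0.0983]
ee_rot: [1.574, 1.57, 2.86]
force: [-4.8, 4.2, 1.7]
width: 0.0148
```

```bash
python3 -m inch '0.22 -0.06 0.24 0 0 0;0.24 -0.07 0.22 0 0 0;0.26 -0.08 0.19 0 0 0;0.27 -0.08 0.17 0 0 0;0.29 -0.08 0.14 0 0 0;0.30 -0.09 0.11 0 0 0;0 0 0 0 0 0'
python3 -m inch '0.31 -0.09 0.08 0 0 0;0.31 -0.09 0.05 0 0 0;0.32 -0.09 0.02 0 0 0;0.32 -0.09 -0.01 0 0 0;0.31 -0.09 -0.04 0 0 0;0.31 -0.09 -0.08 0 0 0;0 0 0 0 0 0;0 0 0 0 0 0'
python3 -c "
from h import *
delta((.1436,0,.131),0)
for n in('side',):
  p=arm.grab_frame(n);cv2.imwrite('pics/s2.png',cv2.resize(p['frame'][100:320,180:480,::-1],None,fx=2.5,fy=2.5))"
```

```text
t: 7.42
eef_pos: [0.6287, 0.0463, 0.132]
ee_rot: [-2.051, 1.57, -0.764]
force: [-5.1, 0.8, 9.8]
width: 0.0153
t: 8.43
eef_pos: [0.6851, 0.0295, 0.1305]
ee_rot: [-2.597, 1.57, -1.311]
force: [-0.3, -5.5, 0.9]
width: 0.0149
t 8.43 tcp jig [ 0.1439 -0.0005  0.1305] F [-0.3 -5.5  0.9] w 0.0149 q6 -0.61
shift [-0.    0.02  0.02] turn z -0.01 tilt [0.01 0.   0.  ]
```

View pics/s2.png

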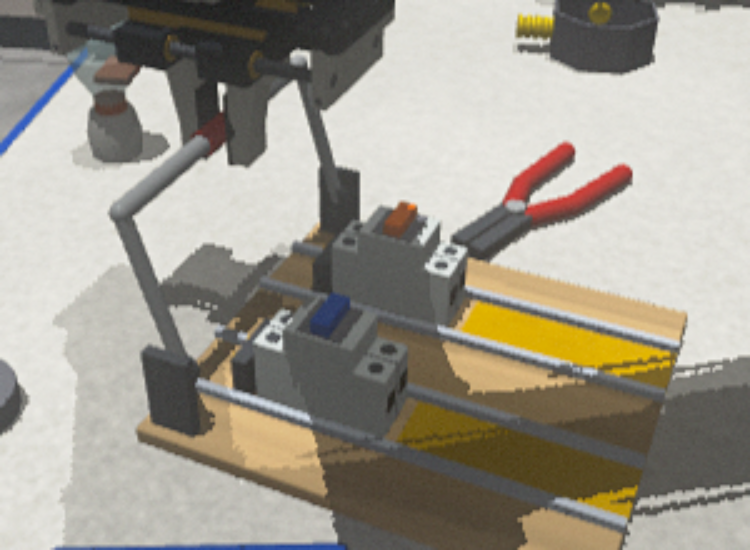

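The bar is swung back past upright (crop: arms lean left from the brackets, sleeve at (213,135)). Both breakers are in place. I'll release and rise.

```bash
python3 -m inch '0 0 0 0 0 0;0 0 0 0 0 0;0 0 0 0 0 0;0 0 0.4 0 0 0;0 0 0.7 0 0 0;0 0 0.7 0 0 0;0 0 0.4 0 0 0;0 0 0 0 0 0' 0.6
python3 -c "
from h import *
delta((.045,-.055,.12),90)
p=arm.grab_frame('top');W=cloud(p)
L=Rj.inv().apply((W-[J[0],J[1],0]).reshape(-1,3)).reshape(W.shape)
hsv=cv2.cvtColor(p['frame'],cv2.COLOR_RGB2HSV)
for n,k in(('or',(hsv[...,0]>6)&(hsv[...,0]<18)&(hsv[...,1]>150)),('bl',(hsv[...,0]>100)&(hsv[...,0]<130)&(hsv[...,1]>120))):
  k=k&(abs(L[...,0])<.09)&(abs(L[...,1])<.09)&(abs(L[...,2]-.08)<.012);print(n,k.sum(),np.median(L[k],0).round(4) if k.any() else 0)
k=(abs(L[...,1])<.105)&(L[...,2]>.1)&(L[...,2]<.165)&(abs(L[...,0]-.13)<.08)&(abs(L[...,1])>.03);print('rod',np.median(L[k],0).round(4))
k=(abs(L[...,2]-.076)<.006)&(abs(L[...,0]-.045)<.05)&(abs(L[...,1]+.055)<.035);print('nose',k.sum(),np.percentile(L[k],[3,50,97],axis=0).round(4).tolist())
"
```

```text
t: 9.48
eef_pos: [0.6855, 0.0307, 0.1976]
ee_rot: [-0.989, 1.568, 0.298]
force: [-0.8, -0.1, -0.0]
width: 0.0528
t 9.47 tcp jig [0.1439 0.0008 0.1976] F [-0.8 -0.1 -0. ] w 0.0528 q6 -0.61
shift [-3.69 -0.86 -2.59] turn z 17.98 tilt [-0.01  0.03  0.  ]
or 127 [ 0.0455 -0.0541  0.0833]
bl 127 [0.0439 0.055  0.0833]
rod [ 0.1392 -0.0509  0.1546]
nose 520 [[0.024, -0.072, 0.0722], [0.04, -0.055, 0.0744], [0.0669, -0.0379, 0.0815]]
```

```bash
python3 -m inch '-0.37 -0.09 0 0 0 -1;-0.37 -0.09 0 0 0 -1;-0.37 -0.09 0 0 0 -1;-0.37 -0.09 0 0 0 -1;-0.37 -0.09 0 0 0 -1;-0.37 -0.09 0 0 0 -1;-0.37 -0.09 0 0 0 -1;-0.37 -0.09 0 0 0 -1;-0.37 -0.09 0 0 0 -1;-0.36 -0.05 0 0 0 -1;0 0 0 0 0 -1;0 0 0 0 0 -1' 0.85
python3 -m inch '0 0 0 0 0 -1;0 0 0 0 0 -1;0 0 0 0 0 -1;0 0 -0.5 0 0 -1;0 0 -0.6 0 0 -1;0 0 -0.6 0 0 -1;0 0 -0.5 0 0 0;0 0 0 0 0 0;0 0 0 0 0 0'
python3 -c "
from h import *
delta((.044,-.055,.042),90)"
```

```text
t: 11.02
eef_pos: [0.5735, 0.0046, 0.1953]
ee_rot: [3.046, 1.569, -3.001]
force: [-0.6, 0.5, 0.6]
width: 0.0746
t: 12.15
eef_pos: [0.5746, 0.0047, 0.1306]
ee_rot: [-0.15, 1.57, -0.433]
force: [0.6, -0.5, 1.3]
width: 0.0745
t 12.15 tcp jig [ 0.0448 -0.0554  0.1306] F [ 0.6 -0.5  1.3] w 0.0745 q6 -2.2
shift [-0.02  0.02 -2.95] turn z -0.03 tilt [0. 0. 0.]
```

```bash
python3 -m inch '0 0 -0.5 0 0 0;0 0 -0.5 0 0 0;0 0 -0.5 0 0 0;0 0 -0.5 0 0 0;0 0 -0.5 0 0 0;0 0 -0.4 0 0 0;0 0 0 0 0 0'
python3 -m inch '0 0 0 0 0 0;0 0 0 0 0 0;0 0 0 0 0 0;0 0 0 0 0 0;0 0 0 0 0 0' 0.2 15
python3 -c "
from h import *
delta((-.073,-.055,.044),90)"
```

```text
t: 13.02
eef_pos: [0.5736, 0.0045, 0.0421]
ee_rot: [-2.534, 1.569, -2.818]
force: [0.9, -0.3, -0.8]
width: 0.0747
t: 13.65
eef_pos: [0.5746, 0.005, 0.0436]
ee_rot: [0.673, 1.57, 0.389]
force: [0.2, 0.9, 0.6]
width: 0.0361
t 13.65 tcp jig [ 0.0448 -0.0552  0.0436] F [0.2 0.9 0.6] w 0.0361 q6 -2.2
shift [-3.76  1.11  0.01] turn z -0.02 tilt [-0.    0.01  0.  ]
```

Gripped at 36 mm, the breaker's width. Now sliding forward about 117 mm.

```bash
python3 -m inch '-0.3 0.09 0 0 0 0;-0.35 0.1 0 0 0 0;-0.35 0.1 0 0 0 0;-0.35 0.1 0 0 0 0;-0.35 0.11 0 0 0 0;-0.35 0.1 0 0 0 0;0 0 0 0 0 0'
python3 -m inch '-0.35 0.1 0 0 0 0;-0.35 0.1 0 0 0 0;-0.35 0.11 0 0 0 0;-0.35 0.1 0 0 0 0;-0.3 0.09 0 0 0 0;0 0 0 0 0 0;0 0 0 0 0 0;0 0 0 0 0 0'
python3 -c "
from h import *
delta((-.073,-.055,.044),90)"
```

```text
t: 14.52
eef_pos: [0.5113, 0.0232, 0.0435]
ee_rot: [3.044, 1.57, 2.76]
force: [-4.9, 5.4, 10.4]
width: 0.0362
t: 15.52
eef_pos: [0.4604, 0.0381, 0.0435]
ee_rot: [3.101, 1.57, 2.817]
force: [-2.8, 3.4, 12.1]
width: 0.0359
t 15.53 tcp jig [-0.0741 -0.0556  0.0435] F [-2.8  3.4 12.1] w 0.0359 q6 -2.36
shift [0.04 0.01 0.02] turn z -0.01 tilt [-0.   -0.01 -0.  ]
```

```bash
python3 -m inch '0 0 0 0 0 0;0 0 0 0 0 0;0 0 0 0 0 0;0 0 0 0 0 0;0 0 0.4 0 0 0;0 0 0.8 0 0 0;0 0 1 0 0 0;0 0 1 0 0 0;0 0 1 0 0 0;0 0 0.5 0 0 0' 0.8
python3 -m inch '0 -1 0 0 0 0;0 -1 0 0 0 0;0 -1 0 0 0 0;0 -1 0 0 0 0;0 -1 0 0 0 0;0 -1 0 0 0 0;0 -1 0 0 0 0;0 0 0 0 0 0;0 0 0 0 0 0'
python3 -c "
from h import *
delta((0,0,.2),90)
p=arm.grab_frame('top');W=cloud(p)
L=Rj.inv().apply((W-[J[0],J[1],0]).reshape(-1,3)).reshape(W.shape)
hsv=cv2.cvtColor(p['frame'],cv2.COLOR_RGB2HSV)
for n,k in(('or',(hsv[...,0]>6)&(hsv[...,0]<18)&(hsv[...,1]>150)),('bl',(hsv[...,0]>100)&(hsv[...,0]<130)&(hsv[...,1]>120))):
  k=k&(abs(L[...,0])<.11)&(abs(L[...,1])<.09)&(abs(L[...,2]-.08)<.02);print(n,k.sum(),np.median(L[k],0).round(4) if k.any() else 0)
k=(abs(L[...,1])<.1)&(L[...,2]>.1)&(L[...,2]<.165)&(abs(L[...,0]-.13)<.08);print('rod',k.sum(),np.median(L[k],0).round(4))
k=(abs(L[...,2]-.076)<.006)&(abs(L[...,0]+.074)<.05)&(abs(L[...,1]+.055)<.035);print('nose',k.sum(),np.percentile(L[k],[3,50,97],axis=0).round(4).tolist(),cv2.minAreaRect((L[k][:,:2]*1000).astype(np.float32)))
s=arm.grab_frame('side')
cv2.imwrite('pics/e.png',np.hstack([p['frame'][100:350,170:450],s['frame'][100:350,180:480]])[...,::-1])"
```

```text
t: 16.77
eef_pos: [0.4623, 0.0379, 0.1865]
ee_rot: [0.726, 1.568, 0.441]
force: [0.3, 0.6, -0.5]
width: 0.07
t: 17.9
eef_pos: [0.4614, -0.1722, 0.184]
ee_rot: [3.13, 1.57, 2.844]
force: [0.9, 1.2, 0.6]
width: 0.0697
t 17.9 tcp jig [-0.014  -0.2571  0.184 ] F [0.9 1.2 0.6] w 0.0697 q6 -1.9
shift [2.86 8.09 0.53] turn z -0.0 tilt [-0.   -0.01 -0.  ]
or 0 0
bl 20 [0.0475 0.064  0.0836]
rod 1330 [ 1.403e-01 -1.000e-04  1.556e-01]Traceback (most recent call last):
  File "<string>", line 10, in <module>
    k=(abs(L[...,2]-.076)<.006)&(abs(L[...,0]+.074)<.05)&(abs(L[...,1]+.055)<.035);print('nose',k.sum(),np.percentile(L[k],[3,50,97],axis=0).round(4).tolist(),cv2.minAreaRect((L[k][:,:2]*1000).astype(np.float32)))
                                                                                                        ~~~~~~~~~~~~~^^^^^^^^^^^^^^^^^^^^^^^
    return _quantile_unchecked(
        a, q, axis, out, overwrite_input, method, keepdims, weights)
    return _ureduce(a,
                    func=_quantile_ureduce_func,
    ...<5 lines>...
                    overwrite_input=overwrite_input,
                    method=method)
    r = func(a, **kwargs)
    result = _quantile(arr,
                       quantiles=q,
    ...<2 lines>...
                       out=out,
                       weights=wgt)
    slices_having_nans = np.isnan(arr[-1, ...])
                                  ~~~^^^^^^^^^
IndexError: index -1 is out of bounds for axis 0 with size 0
```

Only part of blue was measured in this top view and orange not at all, most likely because the arm hides them. I'll move farther aside and use both cameras.

```bash
python3 -m inch '0 -1 0 0 0 0;0 -1 0 0 0 0;0 -1 0 0 0 0;0 -1 0 0 0 0;0 -1 0 0 0 0;0 -1 0 0 0 0;0 0 0 0 0 0;0 0 0 0 0 0'
python3 -c "
from h import *
fs=[]
for c in('top','side'):
  p=arm.grab_frame(c);W=cloud(p);fs.append(p['frame'])
  L=Rj.inv().apply((W-[J[0],J[1],0]).reshape(-1,3)).reshape(W.shape)
  hsv=cv2.cvtColor(p['frame'],cv2.COLOR_RGB2HSV)
  for n,k in(('or',(hsv[...,0]>6)&(hsv[...,0]<18)&(hsv[...,1]>150)),('bl',(hsv[...,0]>100)&(hsv[...,0]<130)&(hsv[...,1]>120))):
    k=k&(abs(L[...,0])<.11)&(abs(L[...,1])<.09)&(abs(L[...,2]-.08)<.02);print(c,n,k.sum(),np.median(L[k],0).round(4) if k.any() else 0)
  k=(abs(L[...,1])<.1)&(L[...,2]>.1)&(L[...,2]<.165)&(abs(L[...,0]-.13)<.08);print('rod',k.sum(),np.median(L[k],0).round(4))
  k=(abs(L[...,2]-.076)<.006)&(abs(L[...,0]+.074)<.05)&(abs(L[...,1]+.055)<.035)
  if k.any(): print('nose',k.sum(),np.percentile(L[k],[3,50,97],axis=0).round(4).tolist(),cv2.minAreaRect((L[k][:,:2]*1000).astype(np.float32)))
cv2.imwrite('pics/e.png',np.hstack([fs[0][100:350,170:450],fs[1][100:350,180:480]])[...,::-1])"
```

```text
t: 18.95
eef_pos: [0.4617, -0.3514, 0.1841]
ee_rot: [2.584, 1.57, 2.3]
force: [-0.4, 0.5, -0.4]
width: 0.07
top or 120 [-0.0726 -0.0569  0.0833]
top bl 131 [0.0438 0.0546 0.0833]
rod 1328 [ 0.1403 -0.      0.1555]
nose 577 [[-0.0941, -0.0739, 0.0724], [-0.0723, -0.057, 0.0745], [-0.0515, -0.0398, 0.0814]] ((-72.78573608398438, -56.9283447265625), (44.726318359375, 35.89441680908203), 0.06358050554990768)
side or 107 [-0.0728 -0.0514  0.0825]
side bl 109 [0.0439 0.0581 0.0824]
rod 861 [0.1385 0.009  0.1536]
nose 396 [[-0.094, -0.0715, 0.0709], [-0.0759, -0.0494, 0.074], [-0.0513, -0.038, 0.0814]] ((-72.38422393798828, -55.729888916015625), (45.00624084472656, 37.47694778442383), 0.021439826115965843)
```

View pics/e.png

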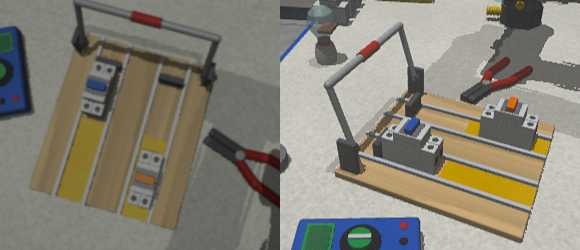

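The orange breaker stands square on the yellow front ((145,180) in the top half), blue is at the rear, the bar is back and the arm is clear. Handing in.

```bash
python3 -c "
from station import arm
print(arm.job_done())"
```

```text
the job is handed in; nothing more can be done
None
```

The job is done and handed in, about 19 s into the 48 s allowed. I pinched the red sleeve and swung the bar back past upright. Then I gripped the orange breaker across its width, slid it about 117 mm forward along its lane, let go and moved the arm clear.

My last checks, in the jig frame:
- **Orange breaker:** it is at x = -73 mm, y = -57 mm, square to its lane to within 0.1 degrees. Its top is at the expected height, so it is sitting flat on the yellow.
- **Blue breaker:** it reads x = 44 mm, y = 55 mm, against 43 and 52 mm at the start. The difference is within measuring error.
- **Bar:** the rod is at x = 140 mm, z about 150 mm, which is about 1.7 rad.
- **Robot:** the arm is clear of everything, and the force reading is near zero.

- **Failed check:** one check found no orange breaker and only part of the blue one, most likely because the arm was in the way. I moved the arm aside and repeated it, and it then read clean.
- **Camera differences:** the top and side cameras differ by up to about 5 mm in y on the orange toggle, but both put it well inside the lane limits.
- **Forces:** the readings between moves peaked at about 20 N, while closing on the sleeve.

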